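# Start and screw home the filler plug of a gear reducer

### The arm

A 6-joint arm with a two-finger parallel gripper is mounted at the origin on a cart in front of the work surface, level with it; the furniture and walls round the work are solid. World frame = base frame: x ahead of the robot, y to its left, z up, the work surface at z = 0. Lengths are in m, angles in rad, forces in N, time in s.
With the tool pointing down it reaches from about 0.325 to 0.875 m from the base axis. Payload 4.4 kg.
Tool frame: the origin (TCP) lies on the centre line of the jaws, within the pads' length; the fingertips stand 22 mm ahead of it and the grasp point (between the pads) lies 3 mm ahead of it; x points along the fingers, y is the direction in which the jaws open and shut, and the axes are right-handed (so a half turn about x gives the same grasp; the last joint's range is limited). The gripper opens to 85 mm and grips with 20 to 120 N. Pads are 22 mm wide; open, the fingers measure 114 mm over their backs; the gripper's body (76 mm by 85 mm) begins 54 mm behind the grasp point. The pads swing forward as they close: fully open they stand 13 mm farther back than shut.
Start: joints at [1.133, 0.207, 1.542, -0, 1.393, -0.15], TCP at [0.163, 0.551, 0.253] pointing down, gripper open.
Joint ranges: [-2.73, 2.73], [-0.86, 2.22], [0.23, 2.46], [-1.11, 4.25], [0.08, 2.63], [-2.82, 2.82]. Speed limits (rad/s): [2.79, 2.79, 3.14, 3.14, 3.14, 3.14].

### API

Orientations are given as a unit quaternion [x, y, z, w].
In Python, from rig import get_obs, read_camera, calibration, close_job gives the robot as it stands.
- The arm moves only by the tool carry_out, never from a script. Its argument "series" is text: rows parted by semicolons, each of 7 numbers parted by spaces: the shift along the tool's x, y, z in units of 40 mm (1.0 is 40 mm), then the turn, a rotation vector about the tool's x, y, z in units of 5 degrees (1.0 is 5 degrees), then the opening in per cent of the stroke, from 0 (shut) to 100 (fully open). A call has 1 to 5 rows; each row shifts and turns the commanded pose from where the row before left it, along the tool's axes as they then stand; what a row does not reach is not made up. A row lasts 1/12 s, in which the tool goes at most 41.7 mm and 7.16 degrees, less where a joint would pass 70% of its speed; a pose out of reach is approached as far as the arm can. A call is refused whole if a number of a shift passes 1 or a number of a turn 1, either way. A call with a gripper value outside its range is refused whole. The fingers move at their own pace and stop on an object; "grip_force" is the grip in N (left out, the last holds). Time passes only in rows, so rows that do not move let the fingers close. It gives the time, the measured TCP pose, the force and the opening at its end, in the units of the state.
- get_obs(): the state, without advancing time (a new reading comes with each control period).
- read_camera(name): name is "scene" or "side" or "wrist"; returns the picture (400x640x3 uint8, red, green, blue); there is no depth.
- calibration(name): a dict with "fx", "fy", "cx", "cy" (pixels), "extrinsics" (4x4, takes a point from camera to world coordinates); the wrist camera has in their place "hand_eye" (4x4, takes a point from camera to tool coordinates, whose origin is the TCP and whose axes are the tool frame's). Camera axes: x right, y down, z forward; pixel columns grow to the right and rows downward; lengths in m; the calibration is good to about 2 mm. A picture is of the moment at which its call begins: read the wrist's pose just before it. calibration takes no time and is no camera call.
- close_job(): hands the job in, once; it reports no verdict.
The state is a dict: "time_s": time; "joints": joint angles; "dq": joint speeds; "joint_torque": joint torques, N m; "position": TCP position; "ee_rot": TCP orientation; "wrist_force": force on the tool from outside, world axes, zero at the start; "moment": the same for the moment, N m; "opening": finger opening in m.
Only numpy, scipy, OpenCV 4.12 (cv2) and the standard library are available. Lean on these libraries where they do the work, as an engineer would, in place of code of your own. Each camera call takes 0.05 s, during which the arm holds its last target.

### The job

The gear reducer on the bench has been topped up with oil. Stand the winged filler plug upright in its neck, turn it backward (anticlockwise) under light pressure until you feel its thread start ride up over the neck's and drop in, then screw it clockwise fully home, hand-tight. Work gently so that the thread is neither forced nor crossed, let go, and do not disturb the other things.

Things in the scene. Friction and masses are not known exactly. Their poses are not given: they have to be found in the camera images.
- plug_wing (a point): Centre of the flat wing on the loose bare-metal filler plug, which stands upright on its nose on the mat. Wing: 46 mm along x, 12 mm thick along y, from 14 mm below to 14 mm above this point; grip it across its thickness and turn it by it. z up along the plug's axis. Below the wing a round flange, 60 mm across, 6 mm thick; its top is 14 mm below this point. Plug 57 mm tall, 0.1 to 0.2 kg.
- plug_flange (a point): Centre of the flange's underside on the plug's axis, 20 mm below plug_wing. Below it a 23 mm shank: nose 36 mm across, chamfered to 29 mm, right-hand three-start thread, ridges 48 mm across, lead 18 mm a turn (2.86 mm a rad). 12 mm above neck_rim the thread starts pass (turning back lifts the plug to there, at most a third of a turn); then it drops 5 to 6 mm.
- neck_rim (a point): Centre of the top face of the upright filler neck (65 mm across, bore 51 mm, 32 mm deep) on the bolted-down grey reducer, 106 mm above the bench; z up. Its thread starts at an unknown angle, new each time: plug_flange first rests 6 to 12 mm above this point. From the drop about 2.1 rad clockwise brings the flange onto this rim, 0.3 rad more and it binds: 0.35 to 1.5 N m is hand-tight.
- gear_1: bystander: loose steel spur gear, 60 mm across, 14 mm thick, lying flat left of and in front of the reducer; origin under its centre
- bearing_ring_1: bystander: loose steel bearing ring, 52 mm across, 15 mm high, lying on the mat behind the plug; origin under its centre
- oil_bottle_1: bystander: loose white oil bottle with a red spout, 45 mm across, 140 mm tall, standing on the mat to the right of and behind the reducer; origin under its centre
- grease_tin_1: bystander: loose flat tin, 64 mm across, 31 mm high, standing left of and behind the reducer; origin under its centre
Not all that is in view belongs to the job. Leave any blue look-alike of the part that bears plug_wing alone.

How it is judged:
On the way, in this order (a step that is already met when the one before it is completed fails the run):
1. the plug stands level in the neck and has been turned back until its thread start rides on the top of the neck's thread start (horizontal distance between plug_flange and neck_rim below 0.0035 m and angle between plug_flange's own z axis and vertical below 0.09 rad and z of plug_flange in the frame of neck_rim between 0.011 and 0.0128 m and contact force between plug and reducer above 0.5 N), for 0.05 s.
2. the thread start has dropped in (horizontal distance between plug_flange and neck_rim below 0.0035 m and angle between plug_flange's own z axis and vertical below 0.09 rad and z of plug_flange in the frame of neck_rim below 0.008 m), for 0.1 s.
At the end, for the whole second after the job is handed in: the plug is screwed home and tight: its flange lies level (within 0.03 rad) on the neck's rim, within 1.2 mm in height and 3 mm sideways, clamped by its thread with more than 8 N of contact force, let go and at rest (z of plug_flange in the frame of neck_rim between -0.0012 and 0.0012 m and horizontal distance between plug_flange and neck_rim below 0.003 m and angle between plug_flange's own z axis and vertical below 0.03 rad and contact force between plug and reducer above 8 N and linear speed of plug below 0.01 m/s); the robot touches nothing.
It fails at once if the thread was forced: the plug was pushed or jammed in the neck with more than 60 N before its flange was down (z of plug_flange in the frame of neck_rim above 0.0015 m and contact force between plug and reducer above 60 N).
It fails at once if the plug was crossed in the neck: tilted by more than 0.12 rad with its thread below the start (z of plug_flange in the frame of neck_rim below 0.0105 m and horizontal distance between plug_flange and neck_rim below 0.015 m and angle between plug_flange's own z axis and vertical above 0.12 rad).
It fails at once if the plug was overtightened (more than 250 N of contact force) (contact force between plug and reducer above 250 N).
It fails at once if a bystander was moved by more than 20 mm (distance of any of gear_1, bearing_ring_1, oil_bottle_1, grease_tin_1 from where it was at the start of the episode above 0.02 m).
It also fails if it takes over 58 s, if anything falls off the work surface, if the arm or the gripper's body presses on something with over 40 N, if the wrist force passes 120 N, or if a joint passes its speed limit or range.

## Working session

There is one attempt and no reset: what is moved stays moved. The work goes in short steps, Python scripts to look and compute and a tool call to move; the robot and the scene stay as the last step left them, time stands still between calls to the robot, and variables do not carry over. Pictures are saved under pics/ and viewed, and the job is handed in when it is done.

Besides the shell and the picture viewer there is one more tool, called after ">>>" as a command line: name --argument value ..., lists and objects as JSON in quotes. carry_out: Moves the arm, as the interface text tells. Its arguments: {"type":"object","properties":{"series":{"type":"string"},"grip_force":{"type":"number"}},"required":["series"]}

```bash
mkdir -p pics; ls
python3 - <<'E'
from rig import *
import cv2,json
o=get_obs();print(o)
for n in ["scene","side","wrist"]:
    c=calibration(n);print(n,c)
    cv2.imwrite(f"pics/a_{n}.png",read_camera(n)[:,:,::-1])
E
```

```text
pics
{'time_s': 0.0, 'joints': array([ 1.13252379e+00,  2.07432588e-01,  1.54299765e+00, -1.12170757e-05,
        1.39343788e+00, -1.50517424e-01]), 'dq': array([-0.00318962,  0.00158093, -0.00161788,  0.00081253,  0.00067759,
        0.00043511]), 'joint_torque': array([ 5.17671026e-05, -3.83041084e+01, -2.91595352e+01, -1.33672406e-04,
        1.04447699e-02, -1.05719678e-06]), 'position': array([0.1629046 , 0.55070187, 0.2520978 ]), 'ee_rot': array([ 0.10061437,  0.70002992, -0.10215641,  0.69957053]), 'wrist_force': array([0.24475913, 0.00643474, 0.40132085]), 'moment': array([-0.01914511,  0.00946458, -0.05036902]), 'opening': 0.08556277204881298}
scene {'fx': 369.7537807268679, 'fy': 369.7537807268679, 'cx': 322.99912450699696, 'cy': 204.33283615750028, 'extrinsics': array([[ 0.63552819, -0.39978301,  0.66051303, -0.0386685 ],
       [-0.77194529, -0.34486228,  0.53401356, -0.41085511],
       [ 0.01429648, -0.84926059, -0.52778031,  0.53876778],
       [ 0.        ,  0.        ,  0.        ,  1.        ]])}
side {'fx': 370.6053248346962, 'fy': 370.6053248346962, 'cx': 321.4660
[... 158 characters left out ...]
01, -3.96321781e-01,  7.86505109e-01,
        -6.49210226e-01],
       [-8.84622333e-04, -8.92814343e-01, -4.50423986e-01,
         4.94441718e-01],
       [ 0.00000000e+00,  0.00000000e+00,  0.00000000e+00,
         1.00000000e+00]])}
wrist {'fx': 313.80318629240924, 'fy': 313.80318629240924, 'cx': 320.80253237862615, 'cy': 194.27087809865273, 'hand_eye': array([[ 3.90523913e-04, -3.12430709e-01,  9.49940472e-01,
        -1.20131817e-01],
       [ 9.99999920e-01,  2.02871358e-04, -3.44380147e-04,
         3.59560867e-04],
       [-8.51207797e-05,  9.49940530e-01,  3.12430763e-01,
        -8.08080236e-02],
       [ 0.00000000e+00,  0.00000000e+00,  0.00000000e+00,
         1.00000000e+00]])}
```

View pics/a_scene.png

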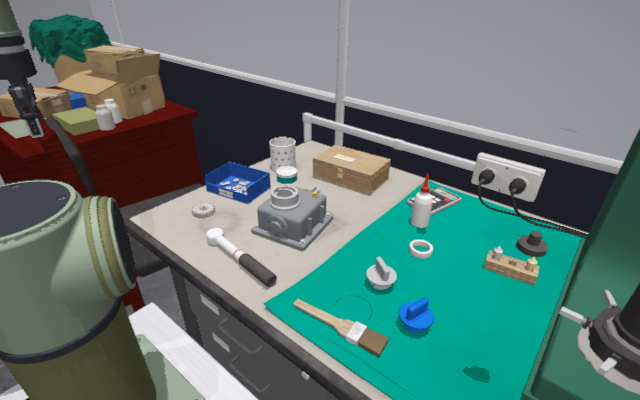

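View pics/a_side.png

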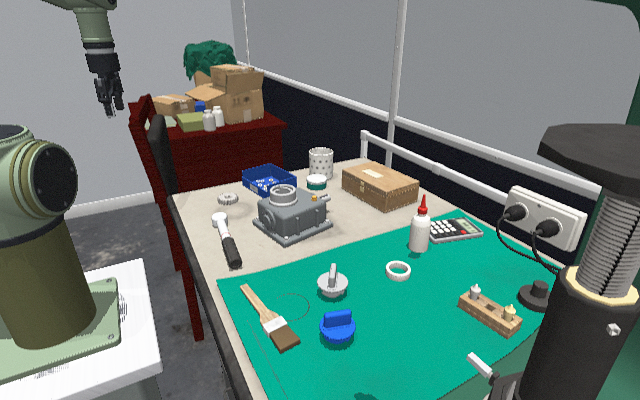

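View pics/a_wrist.png

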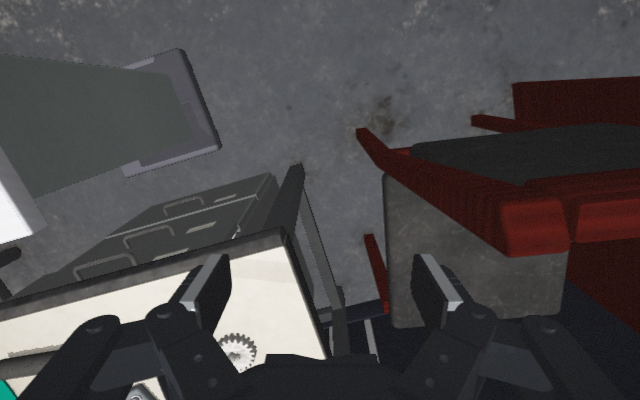

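The bare-metal plug is at about (381,275) in scene and (332,283) in side. The neck rim is at about (285,192) and (283,190). I'll zoom in on both.

```bash
cat > h.py <<'E'
from rig import *
import cv2,numpy as np
from scipy.spatial.transform import Rotation as R
def ray(n,uv,pose=None):
    c=calibration(n)
    E=c["extrinsics"] if n!="wrist" else pose@c["hand_eye"]
    d=E[:3,:3]@np.array([(uv[0]-c["cx"])/c["fx"],(uv[1]-c["cy"])/c["fy"],1])
    return E[:3,3],d/np.linalg.norm(d)
def atz(n,uv,z,pose=None):
    o,d=ray(n,uv,pose);return o+d*(z-o[2])/d[2]
def tri(rs):
    A=np.zeros((3,3));b=np.zeros(3)
    for o,d in rs:
        P=np.eye(3)-np.outer(d,d);A+=P;b+=P@o
    x=np.linalg.solve(A,b);return x,[np.linalg.norm((np.eye(3)-np.outer(d,d))@(x-o)) for o,d in rs]
def proj(n,p,pose=None):
    c=calibration(n)
    E=c["extrinsics"] if n!="wrist" else pose@c["hand_eye"]
    q=np.linalg.inv(E)@np.append(p,1);return np.array([c["fx"]*q[0]/q[2]+c["cx"],c["fy"]*q[1]/q[2]+c["cy"]])
def pose(o=None):
    o=o or get_obs();T=np.eye(4);T[:3,:3]=R.from_quat(o["ee_rot"]).as_matrix();T[:3,3]=o["position"];return T
def crop(img,x,y,w,h,s,name):
    cv2.imwrite(name,cv2.resize(img[y:y+h,x:x+w],None,fx=s,fy=s,interpolation=cv2.INTER_CUBIC))
E
python3 - <<'E'
import cv2,numpy as np
a=cv2.imread("pics/a_scene.png");b=cv2.imread("pics/a_side.png")
f=lambda m,x,y:cv2.resize(m[y:y+50,x:x+65],None,fx=6,fy=6,interpolation=cv2.INTER_CUBIC)
cv2.imwrite("pics/z.png",np.vstack([np.hstack([f(a,350,250),f(b,300,255)]),np.hstack([f(a,253,175),f(b,250,175)])]))
E
```

```text
(no output)
```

View pics/z.png

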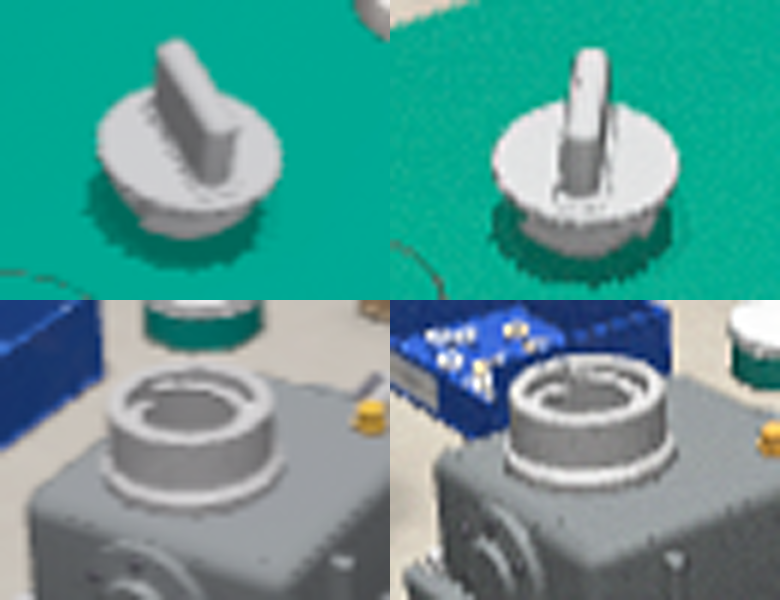

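Run:
```python
from h import *
print("flange",atz("scene",(381.7,274.5),.029),atz("side",(332.7,281),.029), tri([ray("scene",(381.7,274.5)),ray("side",(332.7,281))]))
print("rim",atz("scene",(285.2,192.5),.106),atz("side",(283.2,190.4),.106),tri([ray("scene",(285.2,192.5)),ray("side",(283.2,190.4))]))
S=lambda x,y:(350+x/6,250+y/6)
D=lambda x,y:(300+(x-390)/6,255+y/6)
a=atz("scene",S(175,45),.057);b=atz("scene",S(222,130),.057);print(a,b,np.arctan2(*(a-b)[1::-1]))
a=atz("side",D(591,52),.057);b=atz("side",D(580,138),.057);print(a,b,np.arctan2(*(a-b)[1::-1]))
print("bottle",atz("scene",(422,224),0),"ring",atz("scene",(421,250),.0),"gear",atz("scene",(203,211),0),"tin",atz("scene",(287,173),.031))
print(pose())
```

```text
flange [ 0.47025975 -0.15397996  0.029     ] [ 0.4721381  -0.15520246  0.029     ] (array([ 0.47383189, -0.15214956,  0.0258027 ]), [np.float64(0.00029307183883827456), np.float64(0.00029307183883825916)])
rim [0.48570541 0.12698799 0.106     ] [0.48846938 0.1192636  0.106     ] (array([0.49585801, 0.13747636, 0.097163  ]), [np.float64(0.0003737463198269007), np.float64(0.0003737463198268736)])
[ 0.4816598  -0.13776471  0.057     ] [ 0.45567894 -0.17166018  0.057     ] 0.9168190409362881
[ 0.48215941 -0.14014302  0.057     ] [ 0.45728212 -0.176562    0.057     ] 0.9715126722146293
bottle [ 0.72756815 -0.11835262  0.        ] ring [ 0.6292045  -0.16513253  0.        ] gear [0.40106532 0.35472566 0.        ] tin [0.66379608 0.29813727 0.031     ]
[[-7.43400018e-04  2.83842462e-01  9.58870640e-01  1.63001659e-01]
 [-1.63608424e-03  9.58869276e-01 -2.83843327e-01  5.50843857e-01]
 [-9.99998385e-01 -1.77980228e-03 -2.48433258e-04  2.52359258e-01]
 [ 0.00000000e+00  0.00000000e+00  0.00000000e+00  1.00000000e+00]]
```

```bash
cat >> h.py <<'E'
def plan(target,psi,n,op,T0=None,dec=2,level=True):
    """n equal rows from T0 to target pos with tool straight down and y axis at yaw psi"""
    T=(T0 if T0 is not None else pose()).copy()
    y=np.array([np.cos(psi),np.sin(psi),0]);x=np.array([0,0,-1.]);G=np.column_stack([x,y,np.cross(x,y)])
    p0=T[:3,3].copy();
    # total rotation incl. yaw sense preserved (short way)
    rv=R.from_matrix(T[:3,:3].T@G).as_rotvec()
    rows=[]
    for i in range(n):
        want=p0+(np.array(target)-p0)*(i+1)/n
        s=np.round(T[:3,:3].T@(want-T[:3,3])/.04,dec)
        rem=R.from_matrix(T[:3,:3].T@G).as_rotvec()/(n-i)
        r=np.round(np.degrees(rem)/5,dec)
        rows.append(list(s)+list(r)+[op])
        T[:3,3]+=T[:3,:3]@s*.04
        T[:3,:3]=T[:3,:3]@R.from_rotvec(np.radians(5*r)).as_matrix()
    for k in range(0,n,5):
        print("; ".join(" ".join("%g"%v for v in r) for r in rows[k:k+5]))
    print("max",np.abs(np.array(rows)[:,:6]).max(0),"end",T[:3,3],yaw(T))
    return T
def yaw(T): return np.arctan2(T[1,1],T[0,1])
def sit():
    o=get_obs();T=pose(o);t=np.degrees(np.arccos(np.clip(-T[2,0],-1,1)))
    print("t",round(o["time_s"],2),"p",o["position"].round(4),"psi",round(yaw(T),3),"tilt",round(t,2),"F",o["wrist_force"].round(1),"M",o["moment"].round(2),"op",round(o["opening"],4),"q6",o["joints"][5].round(2))
E
python3 -c "
from h import *
plan((0.40,0.14,0.26),0.43,15,60)"
```

```text
-0.01 -0.54 0.57 0.65 0 0 60; -0.01 -0.52 0.61 0.65 0 0 60; -0.02 -0.47 0.63 0.65 0 0 60; -0.01 -0.44 0.65 0.65 0 0 60; -0.01 -0.4 0.69 0.65 0 0 60
-0.01 -0.37 0.7 0.65 0 0 60; -0.01 -0.32 0.72 0.65 0 0 60; -0.02 -0.28 0.74 0.65 0 0 60; -0.01 -0.24 0.75 0.65 0 0 60; -0.01 -0.19 0.77 0.65 0 0 60
-0.01 -0.15 0.77 0.65 0 0 60; -0.01 -0.11 0.79 0.66 0 0 60; -0.01 -0.06 0.79 0.65 0 0.01 60; -0.02 -0.02 0.79 0.66 0.01 0 60; -0.01 0.03 0.79 0.65 0 0.01 60
max [0.02 0.54 0.79 0.66 0.01 0.01] end [0.40008073 0.13986061 0.26002503] 0.43040352912767404
```

```bash
python3 -c "
from h import *
plan((0.47,0.155,0.26),0.43,15,60)"
```

```text
-0.01 -0.49 0.68 0.65 0 0 60; -0.01 -0.45 0.7 0.65 0 0 60; -0.02 -0.4 0.73 0.65 0 0 60; -0.01 -0.37 0.75 0.65 0 0 60; -0.01 -0.32 0.77 0.65 0 0 60
-0.01 -0.28 0.79 0.65 0 0 60; -0.01 -0.23 0.8 0.65 0 0 60; -0.02 -0.19 0.81 0.65 0 0 60; -0.01 -0.14 0.83 0.65 0 0 60; -0.01 -0.09 0.83 0.65 0 0 60
-0.01 -0.05 0.83 0.65 0 0 60; -0.01 -0 0.84 0.66 0 0 60; -0.02 0.05 0.83 0.65 0 0.01 60; -0.01 0.09 0.83 0.66 0.01 0 60; -0.01 0.15 0.82 0.65 0 0.01 60
max [0.02 0.49 0.84 0.66 0.01 0.01] end [0.47011639 0.15510455 0.25995474] 0.43040352912767404
```

>>> carry_out --series "-0.01 -0.49 0.68 0.65 0 0 60; -0.01 -0.45 0.7 0.65 0 0 60; -0.02 -0.4 0.73 0.65 0 0 60; -0.01 -0.37 0.75 0.65 0 0 60; -0.01 -0.32 0.77 0.65 0 0 60"

```text
time_s: 0.57
position: [0.2659, 0.418, 0.2553]
ee_rot: [0.2, 0.678, -0.2, 0.678]
wrist_force: [0.4, -0.1, -0.7]
opening: 0.0509
```

>>> carry_out --series "-0.01 -0.28 0.79 0.65 0 0 60; -0.01 -0.23 0.8 0.65 0 0 60; -0.02 -0.19 0.81 0.65 0 0 60; -0.01 -0.14 0.83 0.65 0 0 60; -0.01 -0.09 0.83 0.65 0 0 60"

```text
time_s: 0.98
position: [0.3686, 0.286, 0.2579]
ee_rot: [0.294, 0.643, -0.294, 0.643]
wrist_force: [0.3, -0.8, -1.6]
opening: 0.0511
```

>>> carry_out --series "-0.01 -0.05 0.83 0.65 0 0 60; -0.01 0 0.84 0.66 0 0 60; -0.02 0.05 0.83 0.65 0 0 60; -0.01 0.09 0.83 0.66 0 0 60; -0.01 0.15 0.82 0.65 0 0 60"

```text
time_s: 1.4
position: [0.4708, 0.1541, 0.2603]
ee_rot: [0.383, 0.595, -0.383, 0.595]
wrist_force: [0.7, 0.7, 0.2]
opening: 0.0513
```

>>> carry_out --series "0 0 0 0 0 0 60; 0 0 0 0 0 0 60; 0 0 0 0 0 0 60"

```text
time_s: 1.65
position: [0.4698, 0.1557, 0.26]
ee_rot: [0.382, 0.596, -0.382, 0.595]
wrist_force: [0.1, -0.0, -0.3]
opening: 0.0511
```

Run:
```python
from h import *
sit()
T=pose();np.save("Tb.npy",T)
im=read_camera("wrist")[:,:,::-1];cv2.imwrite("pics/b.png",im)
print(proj("wrist",(0.487,0.123,.106),T))
```

```text
t 1.65 p [0.4698 0.1557 0.26  ] psi 0.43 tilt 0.09 F [ 0.1 -0.  -0.3] M [ 0.01  0.   -0.03] op 0.0511 q6 -0.29
[323.3910125 222.0772218]
```

View pics/b.png

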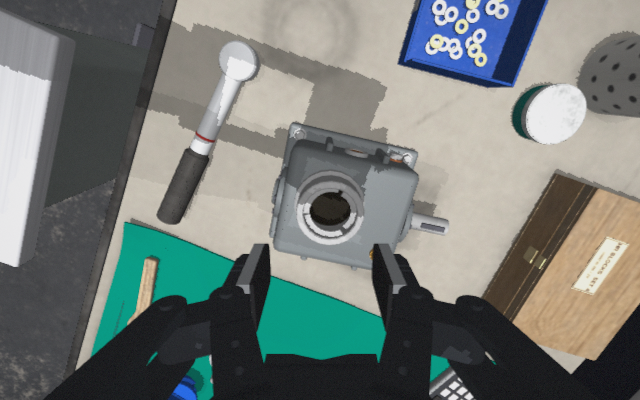

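The neck is fully visible at about (331,209). I'll zoom in to fit the rim.

Run:
```python
from h import *
crop(cv2.imread("pics/b.png"),280,160,100,75,8,"pics/b2.png")
```

```text
(no output)
```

View pics/b2.png

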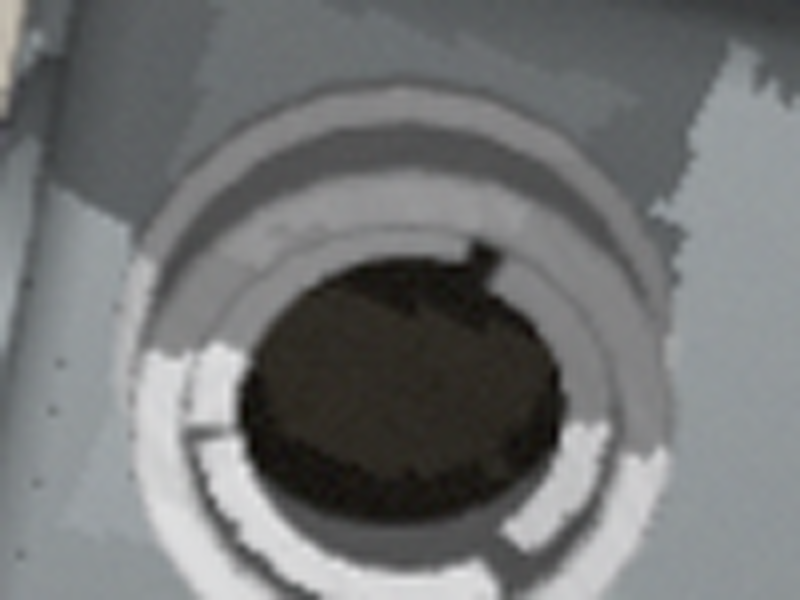

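```bash
cat > ov.py <<'E'
from h import *
def overlay(im,T,c,rs,x0,y0,w,h,s,name,cam="wrist"):
    big=cv2.resize(im[y0:y0+h,x0:x0+w],None,fx=s,fy=s,interpolation=cv2.INTER_CUBIC)
    for r,z,col in rs:
        P=[(proj(cam,(c[0]+r*np.cos(t),c[1]+r*np.sin(t),z),T)-[x0,y0]+.5)*s-.5 for t in np.linspace(0,2*np.pi,80)]
        cv2.polylines(big,[np.round(P).astype(int)],True,col,1)
    cv2.imwrite(name,big)
E
python3 - <<'E'
from ov import *
T=np.load("Tb.npy")
p=atz("wrist",(280+50.2,160+51.5),.106,T);print(p)
im=cv2.imread("pics/b.png")
c=(p[0],p[1])
overlay(im,T,c,[(.0325,.106,(0,0,255)),(.0255,.106,(0,255,0))],280,160,100,90,6,"pics/b3.png")
E
```

```text
[0.48828799 0.13541132 0.106     ]
```

View pics/b3.png

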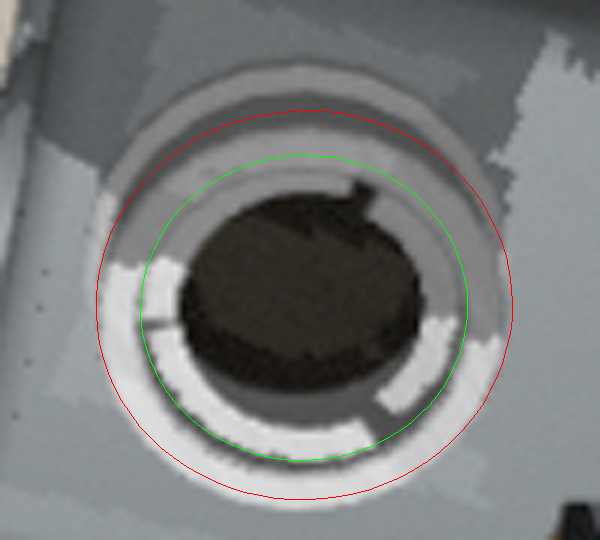

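>>> carry_out --series "0 0.05 0.88 0 0 0 60; 0 0.05 0.88 0 0 0 60; 0 0.05 0.88 0 0 0 60; 0 0 0 0 0 0 60; 0 0 0 0 0 0 60"

```text
time_s: 2.12
position: [0.5198, 0.0622, 0.2603]
ee_rot: [0.382, 0.595, -0.382, 0.595]
wrist_force: [-0.2, -0.2, -0.3]
opening: 0.0514
```

Run:
```python
from ov import *
sit()
T=pose();np.save("Tc.npy",T)
im=read_camera("wrist")[:,:,::-1].copy();cv2.imwrite("pics/c.png",im)
c=(.488,.135);q=proj("wrist",(*c,.106),T);print(q)
x0,y0=int(q[0]-50),int(q[1]-45);print(x0,y0)
overlay(im,T,c,[(.0325,.106,(0,0,255)),(.0255,.106,(0,255,0))],x0,y0,100,90,6,"pics/c3.png")
```

```text
t 2.12 p [0.5198 0.0622 0.2603] psi 0.43 tilt 0.04 F [-0.2 -0.2 -0.3] M [-0.03  0.01 -0.04] op 0.0514 q6 -0.48
[322.89949499  92.9259591 ]
272 47
```

View pics/c3.png

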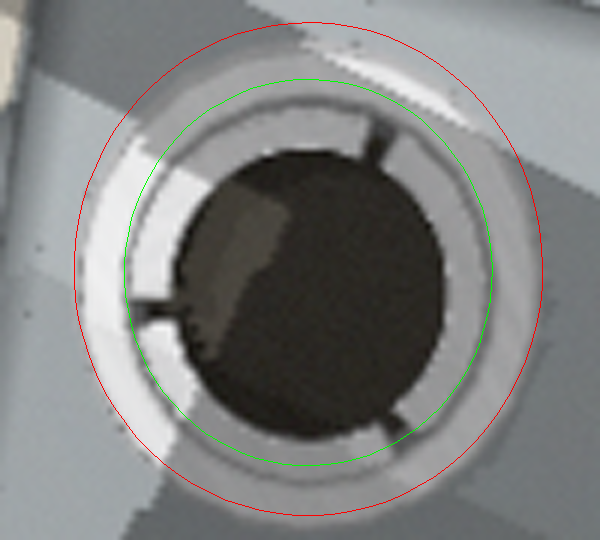

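View pics/c.png

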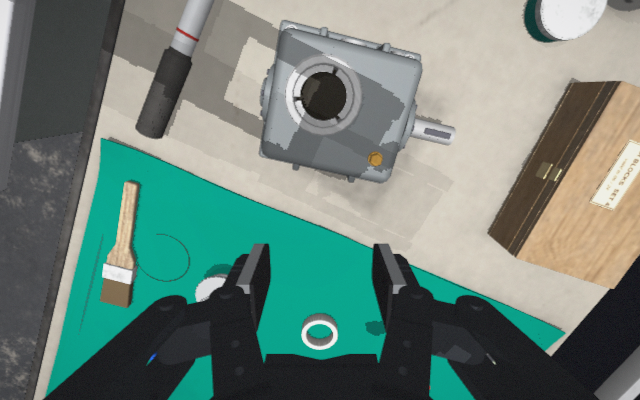

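Run:
```python
from ov import *
Tb,Tc=np.load("Tb.npy"),np.load("Tc.npy")
ub=(280+300/6,160+316/6);uc=(272+307/6,47+290.5/6)
for z in(.096,.101,.106):print(atz("wrist",ub,z,Tb),atz("wrist",uc,z,Tc))
print(tri([ray("wrist",ub,Tb),ray("wrist",uc,Tc)]))
s=[ray("scene",(285.2,192.5)),ray("side",(283.2,190.4))]
print(tri([ray("wrist",ub,Tb),ray("wrist",uc,Tc)]+s))
for z in (.098,.106):
  c=(.4875,.1335)
  overlay(cv2.imread("pics/c.png"),Tc,c,[(.0325,z,(0,0,255)),(.0255,z,(0,255,0))],272,47,100,90,4,"pics/c4_%d.png"%(z*1000))
  overlay(cv2.imread("pics/b.png"),Tb,c,[(.0325,z,(0,0,255)),(.0255,z,(0,255,0))],280,160,100,90,4,"pics/b4_%d.png"%(z*1000))
f=cv2.imread
cv2.imwrite("pics/m.png",cv2.resize(np.vstack([np.hstack([f("pics/c4_98.png"),f("pics/b4_98.png")]),np.hstack([f("pics/c4_106.png"),f("pics/b4_106.png")])]),(660,594)))
```

```text
[0.49053542 0.13081382 0.096     ] [0.48914223 0.1332141  0.096     ]
[0.48957597 0.13254272 0.101     ] [0.48908642 0.13325547 0.101     ]
[0.48861652 0.13427163 0.106     ] [0.4890306  0.13329683 0.106     ]
(array([0.48910329, 0.13329648, 0.10324452]), [np.float64(4.755796307883188e-05), np.float64(4.755796307888758e-05)])
(array([0.49078311, 0.13231454, 0.10063582]), [np.float64(0.0011172302112223565), np.float64(0.0019349341456008705), np.float64(0.0009780201922902662), np.float64(0.002763775647617037)])
```

View pics/m.png

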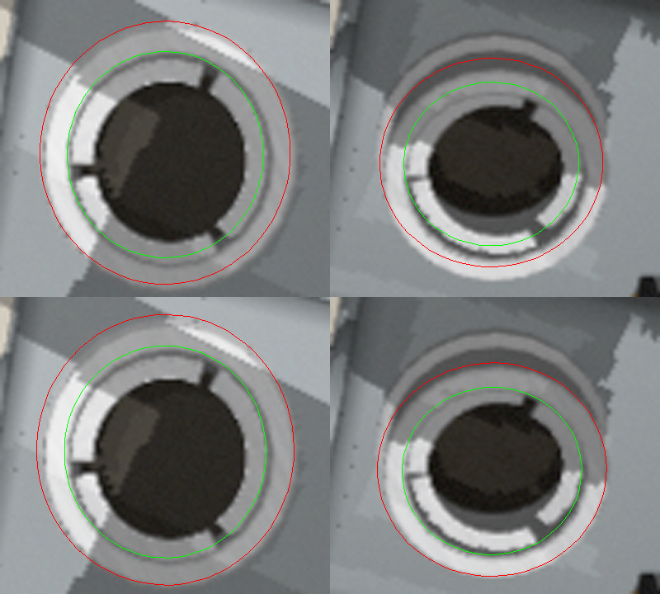

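```bash
python3 -c "
from h import *
plan((0.505,-0.228,0.24),0.43,9,60)"
```

```text
0.06 -0.37 0.72 0 -0 0 60; 0.05 -0.38 0.72 0 -0 0 60; 0.06 -0.37 0.71 0 -0 0 60; 0.05 -0.38 0.72 0 -0 0 60; 0.06 -0.37 0.72 0 -0 0 60
0.05 -0.37 0.72 0 -0 0 60; 0.06 -0.38 0.72 0 -0 0 60; 0.05 -0.37 0.71 0.01 -0.01 0 60; 0.06 -0.37 0.72 0 -0 0.01 60
max [0.06 0.38 0.72 0.01 0.01 0.01] end [ 0.50507893 -0.22783483  0.24003929] 0.4302086899507015
```

>>> carry_out --series "0.06 -0.37 0.72 0 0 0 60; 0.05 -0.38 0.72 0 0 0 60; 0.06 -0.37 0.71 0 0 0 60; 0.05 -0.38 0.72 0 0 0 60; 0.06 -0.37 0.72 0 0 0 60"

```text
time_s: 2.58
position: [0.5112, -0.0984, 0.2493]
ee_rot: [0.381, 0.596, -0.38, 0.596]
wrist_force: [0.9, -0.7, -0.4]
opening: 0.0513
```

>>> carry_out --series "0.05 -0.37 0.72 0 0 0 60; 0.06 -0.38 0.72 0 0 0 60; 0.05 -0.37 0.71 0 0 0 60; 0.06 -0.37 0.72 0 0 0 60; 0 0 0 0 0 0 60"

```text
time_s: 3.0
position: [0.5052, -0.2317, 0.2401]
ee_rot: [0.382, 0.595, -0.383, 0.595]
wrist_force: [-0.7, 0.2, 0.3]
opening: 0.0513
```

>>> carry_out --series "0 0 0 0 0 0 60; 0 0 0 0 0 0 60"

```text
time_s: 3.17
position: [0.5056, -0.2267, 0.2403]
ee_rot: [0.381, 0.596, -0.381, 0.595]
wrist_force: [0.2, 0.5, 0.5]
opening: 0.0514
```

Run:
```python
from ov import *
sit()
T=pose();np.save("Td.npy",T)
im=read_camera("wrist")[:,:,::-1].copy();cv2.imwrite("pics/d.png",im)
c=(.471,-.1545);q=proj("wrist",(*c,.029),T);print(q)
x0,y0=int(q[0]-50),int(q[1]-45);print(x0,y0)
overlay(im,T,c,[(.03,.029,(0,0,255))],x0,y0,100,90,6,"pics/d3.png")
plan((0.423,-0.22,0.24),-0.63,13,60)
```

```text
t 3.17 p [ 0.5056 -0.2267  0.2403] psi 0.432 tilt 0.08 F [0.2 0.5 0.5] M [0.02 0.04 0.01] op 0.0514 q6 -1.01
[319.89211814  92.13438249]
269 47
0 -0.14 -0.08 0.94 -0 0 60; 0 -0.14 -0.06 0.94 -0 0 60; 0 -0.15 -0.06 0.94 -0 0 60; 0 -0.16 -0.04 0.94 -0 0 60; 0 -0.15 -0.03 0.94 -0 0 60
0 -0.16 -0.02 0.94 -0 0 60; 0.01 -0.16 0 0.93 -0 0 60; -0 -0.16 0.01 0.94 -0 0 60; -0 -0.16 0.03 0.93 -0 0 60; -0 -0.16 0.03 0.94 -0 0 60
-0 -0.15 0.05 0.93 -0 0 60; -0 -0.14 0.06 0.94 -0 0 60; 0 -0.15 0.07 0.93 -0.01 0.01 60
max [0.01 0.16 0.08 0.94 0.01 0.01] end [ 0.42293078 -0.21989381  0.24002822] -0.6299475099964897
```

View pics/d3.png

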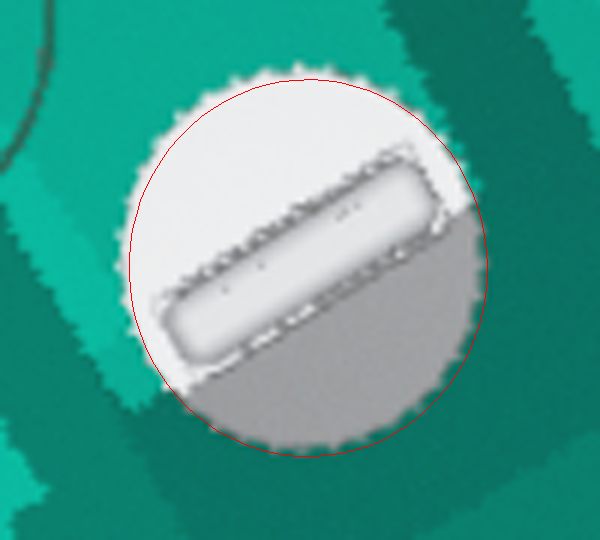

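>>> carry_out --series "0 -0.14 -0.08 0.94 0 0 40; 0 -0.14 -0.06 0.94 0 0 40; 0 -0.15 -0.06 0.94 0 0 40; 0 -0.16 -0.04 0.94 0 0 40; 0 -0.15 -0.03 0.94 0 0 40"

```text
time_s: 3.63
position: [0.4739, -0.2239, 0.2406]
ee_rot: [0.495, 0.505, -0.495, 0.505]
wrist_force: [-0.1, -0.7, 0.3]
opening: 0.0338
```

>>> carry_out --series "0 -0.16 -0.02 0.94 0 0 40; 0.01 -0.16 0 0.93 0 0 40; 0 -0.16 0.01 0.94 0 0 40; 0 -0.16 0.03 0.93 0 0 40; 0 -0.16 0.03 0.94 0 0 40"

```text
time_s: 4.05
position: [0.4418, -0.2214, 0.2403]
ee_rot: [0.587, 0.394, -0.587, 0.394]
wrist_force: [0.2, -0.4, -0.0]
opening: 0.0345
```

>>> carry_out --series "0 -0.15 0.05 0.93 0 0 40; 0 -0.14 0.06 0.94 0 0 40; 0 -0.15 0.07 0.93 0 0 40; 0 0 0 0 0 0 40; 0 0 0 0 0 0 40"

```text
time_s: 4.47
position: [0.4231, -0.2205, 0.2403]
ee_rot: [0.63, 0.321, -0.63, 0.321]
wrist_force: [-0.3, -0.1, -0.2]
opening: 0.0342
```

Run:
```python
from ov import *
sit()
T=pose();np.save("Te.npy",T);Td=np.load("Td.npy")
im=read_camera("wrist")[:,:,::-1].copy();cv2.imwrite("pics/e.png",im)
print("from d",atz("wrist",(269+(304.5+.5)/6-.5,47+260.5/6-.5),.029,Td))
a=atz("wrist",(269+187/6,47+335/6),.057,Td);b=atz("wrist",(269+413/6,47+194/6),.057,Td);print("wing",a,b,(a+b)/2,np.arctan2(*(b-a)[1::-1]))
c=(.471,-.1545);q=proj("wrist",(*c,.029),T);print(q)
x0,y0=int(q[0]-50),int(q[1]-45);print(x0,y0)
overlay(im,T,c,[(.03,.029,(0,0,255))],x0,y0,100,90,6,"pics/e3.png")
```

```text
t 4.47 p [ 0.4231 -0.2205  0.2403] psi -0.628 tilt 0.04 F [-0.3 -0.1 -0.2] M [ 0.01 -0.01  0.02] op 0.0342 q6 -0.03
from d [ 0.46952376 -0.15344502  0.029     ]
wing [ 0.45826582 -0.1713226   0.057     ] [ 0.48113377 -0.13817144  0.057     ] [ 0.4696998  -0.15474702  0.057     ] 0.9669431372806983
[321.27423974  89.73846355]
271 44
```

View pics/e3.png

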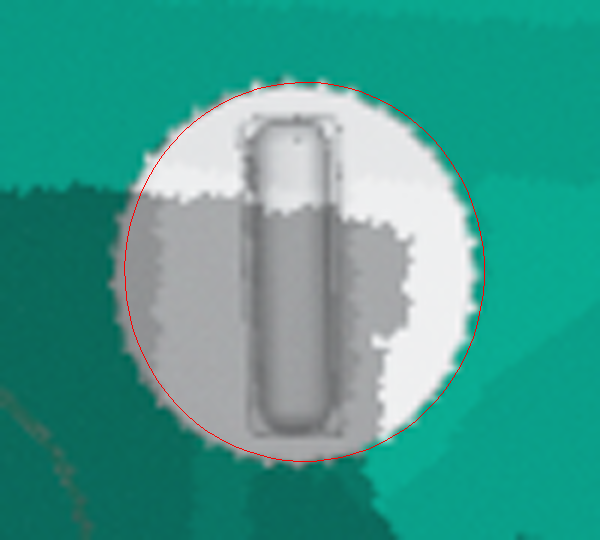

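Run:
```python
from ov import *
T=np.load("Te.npy");
P=lambda x,y:(271+(x+.5)/6-.5,44+(y+.5)/6-.5)
print("from e",atz("wrist",P(293,271.5),.029,T))
a=atz("wrist",P(297,430),.057,T);b=atz("wrist",P(289,122),.057,T);print("wing",a,b,(a+b)/2,np.arctan2(*(b-a)[1::-1]))
```

```text
from e [ 0.47000026 -0.15271076  0.029     ]
wing [ 0.456613   -0.17231074  0.057     ] [ 0.48194678 -0.13546394  0.057     ] [ 0.46927989 -0.15388734  0.057     ] 0.9684793155672263
```

```bash
python3 -c "
from h import *
T=plan((0.4697,-0.1535,0.17),-0.604,4,40)
plan((0.4697,-0.1535,0.0555),-0.604,6,40,T)"
```

```text
0.44 -0.01 -0.51 -0.07 -0 -0 40; 0.44 -0.01 -0.51 -0.07 -0 -0 40; 0.44 -0.01 -0.51 -0.07 -0 -0 40; 0.44 -0 -0.51 -0.07 -0 -0.01 40
max [0.44 0.01 0.51 0.07 0.   0.01] end [ 0.46971824 -0.15371667  0.16996363] -0.6042191672418865
0.48 -0 -0 -0 -0 0 40; 0.47 -0 -0 -0 -0 0 40; 0.48 -0 -0 -0 -0 0 40; 0.48 -0 -0 -0 -0 0 40; 0.47 -0 -0 -0 -0 0 40
0.48 -0 -0 -0 -0 0 40
max [0.48 0.   0.   0.   0.   0.  ] end [ 0.46971934 -0.15368125  0.05556364] -0.6042191672418865
```

>>> carry_out --series "0.44 -0.01 -0.51 -0.07 0 0 40; 0.44 -0.01 -0.51 -0.07 0 0 40; 0.44 -0.01 -0.51 -0.07 0 0 40; 0.44 0 -0.51 -0.07 0 0 40; 0 0 0 0 0 0 40"

```text
time_s: 4.93
position: [0.4687, -0.1508, 0.166]
ee_rot: [-0.625, -0.331, 0.627, -0.327]
wrist_force: [-0.5, 0.6, -0.3]
opening: 0.034
```

>>> carry_out --series "0.48 0 0 0 0 0 40; 0.47 0 0 0 0 0 40; 0.48 0 0 0 0 0 40; 0.48 0 0 0 0 0 40; 0 0 0 0 0 0 40"

```text
time_s: 5.35
position: [0.467, -0.1538, 0.0903]
ee_rot: [-0.625, -0.33, 0.628, -0.326]
wrist_force: [0.2, 0.4, -0.1]
opening: 0.0339
```

>>> carry_out --series "0.3 0 0 0 0 0 40; 0.3 0 0 0 0 0 40; 0.3 0 0 0 0 0 40; 0.05 0 0 0 0 0 40; 0 0 0 0 0 0 40"

```text
time_s: 5.77
position: [0.4695, -0.1551, 0.0557]
ee_rot: [-0.627, -0.328, 0.627, -0.327]
wrist_force: [-0.7, -0.1, -0.3]
opening: 0.0342
```

Run:
```python
from ov import *
sit()
im=read_camera("wrist")[:,:,::-1].copy();cv2.imwrite("pics/f.png",im)
```

```text
t 5.77 p [ 0.4695 -0.1551  0.0557] psi -0.607 tilt 0.02 F [-0.7 -0.1 -0.3] M [-0.06 -0.01  0.01] op 0.0342 q6 0.11
```

View pics/f.png

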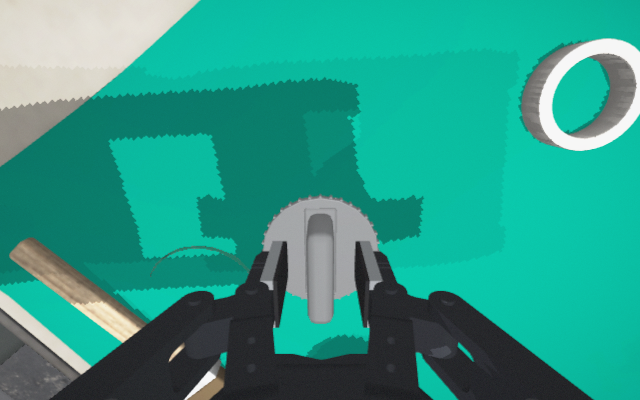

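The wing (columns 308–335, rows 212–323) sits midway between the pads, so I'll close.

>>> carry_out --series "0 0 0 0 0 0 20; 0 0 0 0 0 0 10; 0 0 0 0 0 0 0; 0 0 0 0 0 0 0; 0 0 0 0 0 0 0" --grip_force 60

```text
time_s: 6.23
position: [0.4703, -0.1555, 0.0565]
ee_rot: [0.627, 0.327, -0.626, 0.328]
wrist_force: [-1.0, 0.9, 6.1]
opening: 0.011
```

Run:
```python
from ov import *
sit()
T=pose();np.save("Tg.npy",T)
im=read_camera("wrist")[:,:,::-1].copy();crop(im,220,160,200,180,3,"pics/g.png")
```

```text
t 6.23 p [ 0.4703 -0.1555  0.0565] psi -0.608 tilt 0.12 F [-1.   0.9  6.1] M [0.06 0.15 0.01] op 0.011 q6 0.11
```

View pics/g.png

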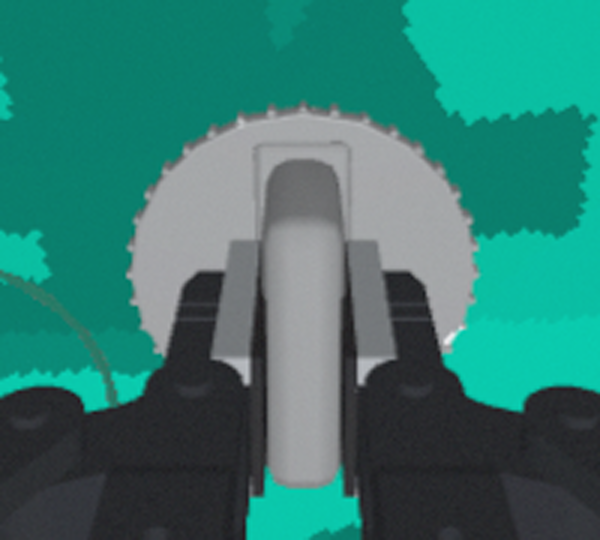

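Run:
```python
from ov import *
T=np.load("Tg.npy")
im=cv2.imread("pics/g.png")
for s in(-.003,-.0015,0,.0015,.003):
    c=T[:3,3]+T[:3,2]*s
    t=np.linspace(0,2*np.pi,200)
    P=np.array([proj("wrist",(c[0]+.03*np.cos(a),c[1]+.03*np.sin(a),.029),T) for a in t])
    e=[proj("wrist",T[:3,3]*[1,1,0]+[0,0,.057]+T[:3,2]*(s+k*.023),T) for k in(-1,1)]
    print(s,"toprow",(P[:,1].min()-160)*3,"l",(P[:,0].min()-220)*3,"r",(P[:,0].max()-220)*3,"wing ends",[(q-[220,160])*3 for q in e])
```

```text
-0.003 toprow 95.61291279332525 l 133.76005914600046 r 477.8460383040991 wing ends [array([307.22670013, 205.24620114]), array([306.7229327 , 478.76202528])]
-0.0015 toprow 104.26068042930572 l 134.24096091945853 r 477.3446592066595 wing ends [array([307.20852931, 215.11188015]), array([306.70818266, 486.77042422])]
0 toprow 112.85646491707155 l 134.71912370071743 r 476.84613349377 wing ends [array([307.19048804, 224.90721523]), array([306.69352742, 494.72734952])]
0.0015 toprow 121.40073357090361 l 135.19457082336038 r 476.35043687632174 wing ends [array([307.17257496, 234.63295605]), array([306.67896607, 502.63329585])]
0.003 toprow 129.89394812044736 l 135.66732535668314 r 475.85754534010255 wing ends [array([307.1547887 , 244.28984166]), array([306.66449772, 510.48875157])]
```

```bash
python3 -c "
from h import *
T0=pose()
T=plan(T0[:3,3]+[0,0,.15],-0.608,5,0,T0)
plan((0.4906,0.1323,0.21),0.43,14,0,T)"
```

```text
-0.75 0 -0 0 -0 -0 0; -0.75 0 -0 0 -0 -0.01 0; -0.75 0 -0 0 -0 -0 0; -0.75 0 -0 0 -0 -0.01 0; -0.75 0 -0 0 -0 -0 0
max [0.75 0.   0.   0.   0.   0.01] end [ 0.47011732 -0.15537355  0.2064737 ] -0.6078893886191048
-0.01 -0.26 -0.44 -0.85 0 -0 0; -0 -0.23 -0.46 -0.85 0 -0 0; -0.01 -0.2 -0.48 -0.85 0 -0 0; -0.01 -0.16 -0.49 -0.85 0 -0 0; -0 -0.12 -0.5 -0.85 0 -0 0
-0.01 -0.08 -0.51 -0.85 0 -0 0; -0 -0.05 -0.51 -0.85 0 -0 0; -0.01 -0.01 -0.52 -0.85 0 -0 0; -0.01 0.03 -0.51 -0.85 0 -0 0; -0 0.07 -0.51 -0.85 0 -0 0
-0.01 0.1 -0.51 -0.85 0 -0 0; -0.01 0.14 -0.49 -0.85 0 -0 0; -0 0.18 -0.48 -0.85 0 -0 0; -0.01 0.21 -0.47 -0.84 0 -0 0
max [0.01 0.26 0.52 0.85 0.   0.  ] end [0.49049011 0.13214937 0.21007068] 0.42970889473795354
```

>>> carry_out --series "-0.3 0 0 0 0 0 0; -0.75 0 0 0 0 0 0; -0.75 0 0 0 0 0 0; -0.75 0 0 0 0 0 0; -0.75 0 0 0 0 0 0"

```text
time_s: 6.7
position: [0.4687, -0.1546, 0.188]
ee_rot: [-0.626, -0.328, 0.627, -0.327]
wrist_force: [0.5, 0.3, -1.1]
opening: 0.0105
```

>>> carry_out --series "-0.45 0 0 0 0 0 0; -0.01 -0.26 -0.44 -0.85 0 0 0; 0 -0.23 -0.46 -0.85 0 0 0; -0.01 -0.2 -0.48 -0.85 0 0 0; -0.01 -0.16 -0.49 -0.85 0 0 0"

```text
time_s: 7.12
position: [0.4746, -0.0718, 0.2062]
ee_rot: [-0.571, -0.418, 0.571, -0.417]
wrist_force: [0.4, 0.5, -2.0]
opening: 0.0108
```

>>> carry_out --series "0 -0.12 -0.5 -0.85 0 0 0; -0.01 -0.08 -0.51 -0.85 0 0 0; 0 -0.05 -0.51 -0.85 0 0 0; -0.01 -0.01 -0.52 -0.85 0 0 0; -0.01 0.03 -0.51 -0.85 0 0 0"

```text
time_s: 7.53
position: [0.482, 0.0311, 0.2071]
ee_rot: [0.484, 0.516, -0.484, 0.515]
wrist_force: [0.4, 0.8, -1.1]
opening: 0.0109
```

>>> carry_out --series "0 0.07 -0.51 -0.85 0 0 0; -0.01 0.1 -0.51 -0.85 0 0 0; -0.01 0.14 -0.49 -0.85 0 0 0; 0 0.18 -0.48 -0.85 0 0 0; -0.01 0.21 -0.47 -0.84 0 0 0"

```text
time_s: 7.95
position: [0.4892, 0.1335, 0.2082]
ee_rot: [0.381, 0.596, -0.381, 0.595]
wrist_force: [-0.3, -0.3, -1.6]
opening: 0.0107
```

>>> carry_out --series "0 0 0 0 0 0 0; 0 0 0 0 0 0 0"

```text
time_s: 8.12
position: [0.4893, 0.1332, 0.2083]
ee_rot: [0.381, 0.596, -0.382, 0.595]
wrist_force: [-0.7, -0.7, -2.0]
opening: 0.011
```

Run:
```python
from ov import *
sit()
T=pose();np.save("Th.npy",T)
im=read_camera("wrist")[:,:,::-1].copy();a=cv2.resize(im[160:340,220:420],None,fx=2,fy=2)
for n,(x,y) in {"scene":(245,115),"side":(240,115)}.items():
    m=read_camera(n)[:,:,::-1].copy();cv2.imwrite(f"pics/h_{n}.png",m)
    a=np.hstack([a,cv2.resize(m[y:y+120,x:x+66],None,fx=3,fy=3,interpolation=cv2.INTER_CUBIC)])
cv2.imwrite("pics/h.png",a)
```

```text
t 8.12 p [0.4893 0.1332 0.2083] psi 0.431 tilt 0.07 F [-0.7 -0.7 -2. ] M [-0.05 -0.02  0.04] op 0.011 q6 -0.34
```

View pics/h.png

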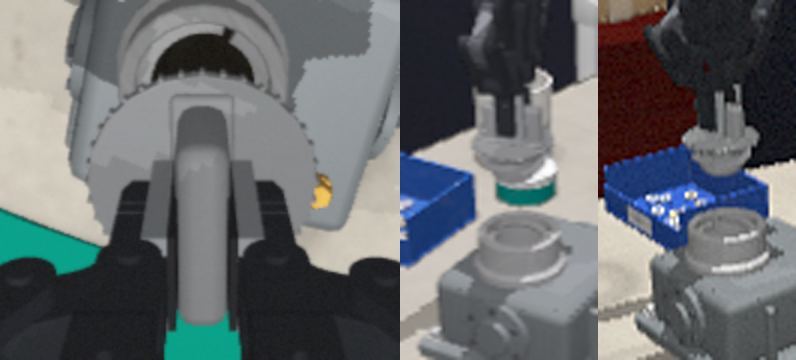

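Run:
```python
from ov import *
T=np.load("Th.npy")
p=T[:3,3]-.0015*T[:3,2]; p[2]=T[2,3]-.0275
print(p)
for n,m,r in(("scene",(282.8,165.7),(285.2,192.5)),("side",(280.7,161),(283.2,190.4))):
    q=proj(n,p);print(n,"pred",q,"meas",m,"bias",np.array(m)-q)
    r2=np.array(r)-(np.array(m)-q); print("neck by corrected ray at .106",atz(n,r2,.106))
a=np.hstack([cv2.resize(cv2.imread(f"pics/h_{n}.png")[y:y+80,x:x+66],None,fx=6,fy=6,interpolation=cv2.INTER_CUBIC) for n,x,y in(("scene",250,140),("side",248,137))])
cv2.imwrite("pics/h2.png",a)
```

```text
[0.48863048 0.13453237 0.18083228]
scene pred [282.37781736 161.97306805] meas (282.8, 165.7) bias [0.42218264 3.72693195]
neck by corrected ray at .106 [0.4976806  0.14012014 0.106     ]
side pred [279.27766438 159.71651501] meas (280.7, 161) bias [1.42233562 1.28348499]
neck by corrected ray at .106 [0.48828846 0.12779012 0.106     ]
```

View pics/h2.png

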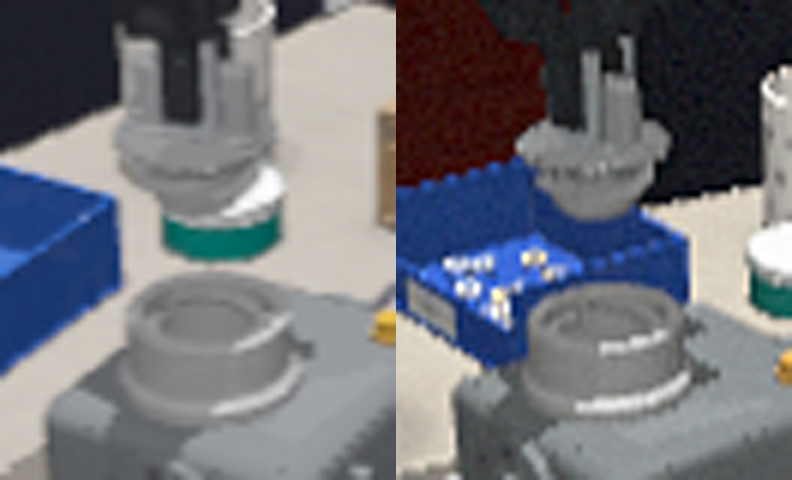

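Run:
```python
from ov import *
from scipy.optimize import fsolve
T=np.load("Th.npy")
p=T[:3,3]-.0015*T[:3,2]; p[2]=T[2,3]-.0275
b1=282.7-proj("scene",p)[0];b2=281.0-proj("side",p)[0]
for z in(.106,.103):
  f=lambda v:[proj("scene",(v[0],v[1],z))[0]+b1-285.1,proj("side",(v[0],v[1],z))[0]+b2-283.4]
  print(fsolve(f,[.489,.133]))
for q in((.4902,.1337),(.4912,.1337),(.4902,.1347)):print(q,[proj("scene",(*q,.106))[0]+b1,proj("side",(*q,.106))[0]+b2])
```

```text
[0.49005794 0.13263509]
[0.48990692 0.13265531]
(0.4902, 0.1337) [np.float64(284.8176248216277), np.float64(283.286146958963)]
(0.4912, 0.1337) [np.float64(285.11723800586634), np.float64(283.6587192233854)]
(0.4902, 0.1347) [np.float64(284.5128509545948), np.float64(283.1297462979371)]
```

```bash
python3 -c "
from h import *
sit()
plan((0.4906,0.1318,0.168),0.43,4,0)"
```

```text
t 8.27 p [0.4896 0.1318 0.2085] psi 0.428 tilt 0.06 F [-0.8 -1.  -1.2] M [0.04 0.01 0.  ] op 0.0111 q6 -0.34
0.25 0.01 0 -0.01 0 0 0; 0.26 0 0 -0 0 0 0; 0.25 0.01 0.01 -0.01 0 0.01 0; 0.25 0 -0 -0 0 0 0
max [0.26 0.01 0.01 0.01 0.   0.01] end [0.49042477 0.1317175  0.16812661] 0.4299922022833347
```

>>> carry_out --series "0.25 0 0 0 0 0 0; 0.25 0 0 0 0 0 0; 0.25 0 0 0 0 0 0; 0.25 0 0 0 0 0 0; 0 0 0 0 0 0 0"

```text
time_s: 8.68
position: [0.4875, 0.132, 0.1654]
ee_rot: [0.381, 0.597, -0.384, 0.593]
wrist_force: [-0.7, -1.2, -2.7]
opening: 0.0111
```

>>> carry_out --series "0 0 0 0 0 0 0"

```text
time_s: 8.77
position: [0.4888, 0.1323, 0.1674]
ee_rot: [0.381, 0.596, -0.383, 0.594]
wrist_force: [0.6, 0.2, -1.9]
opening: 0.0108
```

>>> carry_out --series "0.05 0 0 0 0 0 0; 0.05 0 0 0 0 0 0; 0.05 0 0 0 0 0 0; 0 0 0 0 0 0 0"

```text
time_s: 9.1
position: [0.4899, 0.1326, 0.1628]
ee_rot: [0.382, 0.595, -0.382, 0.595]
wrist_force: [-0.0, -1.1, -1.6]
opening: 0.0111
```

>>> carry_out --series "0.05 0 0 0 0 0 0; 0.05 0 0 0 0 0 0; 0 0 0 0 0 0 0"

```text
time_s: 9.35
position: [0.4896, 0.1325, 0.1585]
ee_rot: [0.382, 0.595, -0.382, 0.595]
wrist_force: [-0.6, 0.2, -1.3]
opening: 0.0105
```

>>> carry_out --series "0.04 0 0 0 0 0 0; 0.04 0 0 0 0 0 0; 0 0 0 0 0 0 0"

```text
time_s: 9.6
position: [0.4896, 0.1325, 0.1553]
ee_rot: [0.382, 0.595, -0.382, 0.595]
wrist_force: [0.1, -0.8, -1.3]
opening: 0.0106
```

>>> carry_out --series "0.04 0 0 0 0 0 0; 0.04 0 0 0 0 0 0; 0 0 0 0 0 0 0"

```text
time_s: 9.85
position: [0.4896, 0.1325, 0.1521]
ee_rot: [0.382, 0.595, -0.382, 0.595]
wrist_force: [0.2, 0.4, -2.0]
opening: 0.0108
```

Flange is about 12 mm above the rim with no contact, so it is well centred so far. I'll go on finely.

>>> carry_out --series "0.03 0 0 0 0 0 0; 0.02 0 0 0 0 0 0; 0 0 0 0 0 0 0"

```text
time_s: 10.1
position: [0.4897, 0.1325, 0.1503]
ee_rot: [0.382, 0.595, -0.382, 0.595]
wrist_force: [0.4, -0.5, -2.2]
opening: 0.011
```

>>> carry_out --series "0.03 0 0 0 0 0 0; 0.02 0 0 0 0 0 0; 0 0 0 0 0 0 0"

```text
time_s: 10.35
position: [0.4897, 0.1325, 0.1483]
ee_rot: [0.382, 0.595, -0.382, 0.595]
wrist_force: [0.3, -0.8, -1.5]
opening: 0.0106
```

>>> carry_out --series "0.03 0 0 0 0 0 0; 0.02 0 0 0 0 0 0; 0 0 0 0 0 0 0"

```text
time_s: 10.6
position: [0.4897, 0.1325, 0.1462]
ee_rot: [0.382, 0.595, -0.382, 0.595]
wrist_force: [0.6, -0.7, -0.8]
opening: 0.0107
```

>>> carry_out --series "0.02 0 0 0 0 0 0; 0 0 0 0 0 0 0"

```text
time_s: 10.77
position: [0.4898, 0.1325, 0.1455]
ee_rot: [0.382, 0.595, -0.382, 0.595]
wrist_force: [-0.6, -0.2, -1.6]
opening: 0.0106
```

>>> carry_out --series "0.02 0 0 0 0 0 0; 0 0 0 0 0 0 0"

```text
time_s: 10.93
position: [0.4898, 0.1325, 0.1448]
ee_rot: [0.382, 0.595, -0.382, 0.595]
wrist_force: [-0.4, 0.3, -1.7]
opening: 0.0106
```

>>> carry_out --series "0.02 0 0 0 0 0 0; 0 0 0 0 0 0 0"

```text
time_s: 11.1
position: [0.4899, 0.1325, 0.1446]
ee_rot: [0.382, 0.595, -0.382, 0.595]
wrist_force: [-1.6, -0.1, 1.9]
opening: 0.0108
```

>>> carry_out --series "0.01 0 0 0 0 0 0; 0 0 0 -1 0 0 0; 0 0 0 -1 0 0 0; -0.006 0 0 -1 0 0 0; -0.006 0 0 -1 0 0 0"

```text
time_s: 11.52
position: [0.4911, 0.1322, 0.1454]
ee_rot: [0.272, 0.652, -0.271, 0.654]
wrist_force: [-1.2, 0.2, 4.6]
opening: 0.0109
```

```bash
python3 -c "
from h import *
sit()"
```

```text
t 11.52 p [0.4911 0.1322 0.1454] psi 0.783 tilt 0.17 F [-1.2  0.2  4.6] M [-0.23  0.17 -0.09] op 0.0109 q6 -0.69
```

>>> carry_out --series "-0.006 0.009 0 -1 0 0 0; -0.006 0.009 0 -1 0 0 0; -0.006 0.003 0 -1 0 0 0; -0.006 0.003 0 -1 0 0 0; -0.006 0.003 0 -1 0 0 0"

```text
time_s: 11.93
position: [0.4916, 0.1329, 0.1467]
ee_rot: [0.124, 0.695, -0.124, 0.697]
wrist_force: [-1.9, -2.2, 4.9]
opening: 0.0106
```

```bash
python3 -c "
from h import *
sit()"
```

```text
t 11.93 p [0.4916 0.1329 0.1467] psi 1.219 tilt 0.15 F [-1.9 -2.2  4.9] M [-0.48  0.28 -0.1 ] op 0.0106 q6 -1.12
```

>>> carry_out --series "-0.006 0.003 0 -1 0 0 0; -0.006 0.003 0 -1 0 0 0; -0.006 0.003 0 -1 0 0 0; -0.006 0.003 0 -1 0 0 0; -0.006 0.003 0 -1 0 0 0"

```text
time_s: 12.35
position: [0.4917, 0.1335, 0.1479]
ee_rot: [-0.03, 0.706, 0.029, 0.707]
wrist_force: [-1.9, -1.7, 5.7]
opening: 0.0112
```

```bash
python3 -c "
from h import *
sit()"
```

```text
t 12.35 p [0.4917 0.1335 0.1479] psi 1.655 tilt 0.15 F [-1.9 -1.7  5.7] M [-0.37  0.32 -0.08] op 0.0112 q6 -1.56
```

>>> carry_out --series "-0.006 0.003 0 -1 0 0 0; -0.006 0.003 0 -1 0 0 0; -0.006 0.003 0 -1 0 0 0"

```text
time_s: 12.6
position: [0.4918, 0.134, 0.1486]
ee_rot: [-0.122, 0.696, 0.121, 0.697]
wrist_force: [-0.0, -1.5, 4.1]
opening: 0.0115
```

>>> carry_out --series "-0.006 0.003 0 -1 0 0 0; -0.006 0.003 0 -1 0 0 0"

```text
time_s: 12.77
position: [0.4916, 0.1341, 0.1487]
ee_rot: [-0.183, 0.682, 0.182, 0.684]
wrist_force: [-0.2, -1.0, 0.1]
opening: 0.0108
```

>>> carry_out --series "-0.006 0.003 0 -1 0 0 0; -0.006 0.003 0 -1 0 0 0"

```text
time_s: 12.93
position: [0.4905, 0.1346, 0.1481]
ee_rot: [-0.241, 0.665, 0.241, 0.665]
wrist_force: [0.9, -1.9, -1.1]
opening: 0.0109
```

>>> carry_out --series "0.02 0 0 0 0 0 0; 0.02 0 0 0 0 0 0; 0 0 0 0 0 0 0"

```text
time_s: 13.18
position: [0.4903, 0.1346, 0.1463]
ee_rot: [-0.239, 0.666, 0.239, 0.665]
wrist_force: [-0.2, -1.3, -0.8]
opening: 0.0104
```

```bash
python3 -c "
from h import *
sit()"
```

```text
t 13.18 p [0.4903 0.1346 0.1463] psi 2.26 tilt 0.02 F [-0.2 -1.3 -0.8] M [-0.13 -0.07 -0.  ] op 0.0104 q6 -2.16
```

>>> carry_out --series "0.02 0 0 0 0 0 0; 0.02 0 0 0 0 0 0; 0 0 0 0 0 0 0"

```text
time_s: 13.43
position: [0.4904, 0.1346, 0.1448]
ee_rot: [-0.24, 0.665, 0.239, 0.665]
wrist_force: [-0.3, -1.7, -2.6]
opening: 0.011
```

>>> carry_out --series "0.02 0 0 0 0 0 0; 0.02 0 0 0 0 0 0; 0 0 0 0 0 0 0"

```text
time_s: 13.68
position: [0.4904, 0.1346, 0.1438]
ee_rot: [-0.24, 0.665, 0.239, 0.665]
wrist_force: [-0.9, -1.7, 2.1]
opening: 0.0106
```

>>> carry_out --series "0.02 0 0 0 0 0 0; 0 0 0 0 0 0 0"

```text
time_s: 13.85
position: [0.4905, 0.1346, 0.1438]
ee_rot: [-0.24, 0.665, 0.239, 0.665]
wrist_force: [-3.1, -2.9, 7.7]
opening: 0.0109
```

>>> carry_out --series "0 -0.003 0 1 0 0 0; 0.006 -0.003 0 1 0 0 0; 0.006 -0.003 0 1 0 0 0; 0.006 -0.003 0 1 0 0 0; 0.006 -0.003 0 1 0 0 0"

```text
time_s: 14.27
position: [0.4904, 0.1343, 0.1426]
ee_rot: [-0.089, 0.702, 0.089, 0.701]
wrist_force: [-3.0, -2.0, 6.9]
opening: 0.0109
```

```bash
python3 -c "
from h import *
sit()"
```

```text
t 14.27 p [0.4904 0.1343 0.1426] psi 1.822 tilt 0.04 F [-3.  -2.   6.9] M [-0.22  0.7   0.18] op 0.0109 q6 -1.73
```

>>> carry_out --series "0.006 -0.003 -0.005 1 0 0 0; 0.006 -0.003 -0.005 1 0 0 0; 0.006 -0.003 0 1 0 0 0; 0.006 -0.003 0 1 0 0 0; 0.006 -0.003 0 1 0 0 0"

```text
time_s: 14.68
position: [0.4904, 0.1338, 0.1413]
ee_rot: [0.066, 0.704, -0.065, 0.704]
wrist_force: [-2.7, -1.7, 5.2]
opening: 0.0108
```

```bash
python3 -c "
from h import *
sit()"
```

```text
t 14.68 p [0.4904 0.1338 0.1413] psi 1.385 tilt 0.04 F [-2.7 -1.7  5.2] M [-0.15  0.35  0.1 ] op 0.0108 q6 -1.29
```

Going in smoothly at 2.86 mm/rad. I'll continue.

>>> carry_out --series "0.006 -0.003 0 1 0 0 0; 0.006 -0.003 0 1 0 0 0; 0.006 -0.003 0 1 0 0 0; 0.006 -0.003 0 1 0 0 0; 0.006 -0.003 0 1 0 0 0"

```text
time_s: 15.1
position: [0.4905, 0.1334, 0.1401]
ee_rot: [0.217, 0.673, -0.216, 0.673]
wrist_force: [-1.1, -0.7, 4.1]
opening: 0.0111
```

>>> carry_out --series "0.006 -0.003 0 1 0 0 0; 0.006 -0.003 0 1 0 0 0; 0.006 -0.003 0 1 0 0 0; 0.006 -0.003 0 1 0 0 0; 0.006 -0.003 0 1 0 0 0"

```text
time_s: 15.52
position: [0.4902, 0.1331, 0.1388]
ee_rot: [0.358, 0.61, -0.356, 0.611]
wrist_force: [0.3, -0.4, 2.0]
opening: 0.0111
```

```bash
python3 -c "
from h import *
sit()"
```

```text
t 15.52 p [0.4902 0.1331 0.1388] psi 0.513 tilt 0.11 F [ 0.3 -0.4  2. ] M [-0.05  0.07  0.09] op 0.0111 q6 -0.42
```

>>> carry_out --series "0.0065 -0.003 0 1 0 0 0; 0.0065 -0.003 0 1 0 0 0; 0.0065 -0.003 0 1 0 0 0; 0.0065 -0.003 0 1 0 0 0; 0.0065 -0.003 0 1 0 0 0"

```text
time_s: 15.93
position: [0.4895, 0.1328, 0.1371]
ee_rot: [0.481, 0.519, -0.48, 0.519]
wrist_force: [-0.3, -0.6, -0.6]
opening: 0.0109
```

>>> carry_out --series "0.0065 -0.003 0 1 0 0 0; 0.0065 -0.003 0 1 0 0 0; 0.0065 -0.003 0 1 0 0 0"

```text
time_s: 16.18
position: [0.4896, 0.1329, 0.137]
ee_rot: [0.545, 0.451, -0.543, 0.452]
wrist_force: [-1.0, -0.5, 4.7]
opening: 0.0109
```

```bash
python3 -c "
from h import *
sit()"
```

```text
t 16.18 p [0.4896 0.1329 0.137 ] psi -0.185 tilt 0.13 F [-1.  -0.5  4.7] M [-0.13  0.15  0.07] op 0.0109 q6 0.28
```

>>> carry_out --series "0 -0.003 0 1 0 0 0; 0 -0.003 0 1 0 0 0" --grip_force 90

```text
time_s: 16.35
position: [0.4894, 0.1329, 0.137]
ee_rot: [0.582, 0.402, -0.581, 0.403]
wrist_force: [-0.7, -0.9, 3.9]
opening: 0.0102
```

```bash
python3 -c "
from h import *
sit()"
```

```text
t 16.35 p [0.4894 0.1329 0.137 ] psi -0.36 tilt 0.14 F [-0.7 -0.9  3.9] M [-0.23  0.1   0.21] op 0.0102 q6 0.45
```

>>> carry_out --series "0 -0.003 0 1 0 0 0; 0 0 0 0 0 0 0"

```text
time_s: 16.52
position: [0.4892, 0.1324, 0.137]
ee_rot: [0.598, 0.377, -0.597, 0.379]
wrist_force: [-2.1, -3.0, 6.0]
opening: 0.0104
```

```bash
python3 -c "
from h import *
sit()"
```

```text
t 16.52 p [0.4892 0.1324 0.137 ] psi -0.442 tilt 0.13 F [-2.1 -3.   6. ] M [-0.39  0.12  0.44] op 0.0104 q6 0.54
```

>>> carry_out --series "0 -0.003 0 0.5 0 0 0; 0 0 0 0 0 0 0"

```text
time_s: 16.68
position: [0.4892, 0.1323, 0.137]
ee_rot: [0.605, 0.366, -0.604, 0.367]
wrist_force: [-0.4, -2.7, 5.1]
opening: 0.0105
```

```bash
python3 -c "
from h import *
sit()"
```

```text
t 16.68 p [0.4892 0.1323 0.137 ] psi -0.482 tilt 0.15 F [-0.4 -2.7  5.1] M [-0.42  0.1   1.22] op 0.0105 q6 0.58
```

>>> carry_out --series "0 0 0 0.5 0 0 0; 0 0 0 0 0 0 0"

```text
time_s: 16.85
position: [0.4891, 0.1322, 0.137]
ee_rot: [0.613, 0.353, -0.612, 0.355]
wrist_force: [-0.9, -1.8, 5.5]
opening: 0.0103
```

```bash
python3 -c "
from h import *
sit()"
```

```text
t 16.85 p [0.4891 0.1322 0.137 ] psi -0.523 tilt 0.17 F [-0.9 -1.8  5.5] M [-0.38  0.17  1.91] op 0.0103 q6 0.62
```

>>> carry_out --series "-0.01 0 0 -0.4 0 0 0; -0.01 0 0 -0.4 0 0 0; 0 0 0 0 0 0 0"

```text
time_s: 17.1
position: [0.4892, 0.1322, 0.137]
ee_rot: [0.601, 0.372, -0.6, 0.373]
wrist_force: [1.4, -3.0, 0.6]
opening: 0.0101
```

```bash
python3 -c "
from h import *
sit()"
```

```text
t 17.1 p [0.4892 0.1322 0.137 ] psi -0.46 tilt 0.12 F [ 1.4 -3.   0.6] M [-0.53 -0.4  -0.38] op 0.0101 q6 0.55
```

>>> carry_out --series "0 0 0 0.4 0 0 0; 0 0 0 0 0 0 0"

```text
time_s: 17.27
position: [0.4892, 0.1322, 0.1371]
ee_rot: [0.607, 0.362, -0.606, 0.364]
wrist_force: [2.6, -2.5, -0.6]
opening: 0.0104
```

```bash
python3 -c "
from h import *
sit()"
```

```text
t 17.27 p [0.4892 0.1322 0.1371] psi -0.493 tilt 0.13 F [ 2.6 -2.5 -0.6] M [-0.47 -0.51  1.06] op 0.0104 q6 0.59
```

>>> carry_out --series "0 0 0 -0.25 0 0 0; 0 0 0 0 0 0 10; 0 0 0 0 0 0 25; 0 0 0 0 0 0 40; 0 0 0 0 0 0 40"

```text
time_s: 17.68
position: [0.4874, 0.1331, 0.1364]
ee_rot: [-0.603, -0.369, 0.604, -0.368]
wrist_force: [0.7, 0.4, 0.3]
opening: 0.0342
```

>>> carry_out --series "0 0 0 0 0 0 40; 0 0 0 0 0 0 40"

```text
time_s: 17.85
position: [0.4879, 0.1328, 0.1366]
ee_rot: [-0.603, -0.369, 0.604, -0.368]
wrist_force: [-0.1, -0.3, 0.4]
opening: 0.0343
```

Run:
```python
from ov import *
sit()
im=read_camera("wrist")[:,:,::-1].copy();crop(im,220,160,200,180,3,"pics/k.png")
```

```text
t 17.85 p [0.4879 0.1328 0.1366] psi -0.474 tilt 0.06 F [-0.1 -0.3  0.4] M [-0.05  0.02  0.03] op 0.0343 q6 0.57
```

View pics/k.png

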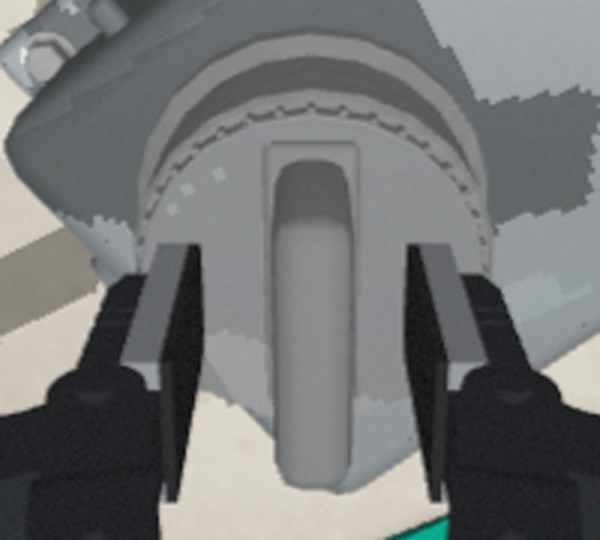

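The flange lies on the rim, the wing is free between the pads and it has not sprung back. I'll retreat upward and check.

>>> carry_out --series "-0.3 0 0 0 0 0 40; -0.6 0 0 0 0 0 40; -0.7 0 0 0 0 0 40; -0.7 0 0 0 0 0 40; -0.5 0 0 0 0 0 40"

```text
time_s: 18.32
position: [0.489, 0.1328, 0.2514]
ee_rot: [0.604, 0.368, -0.602, 0.369]
wrist_force: [1.3, 0.6, 0.5]
opening: 0.0342
```

>>> carry_out --series "0 0 0.7 0 0 0 40; 0 0 0.7 0 0 0 40; 0 0 0.6 0 0 0 40; 0 0 0 0 0 0 40; 0 0 0 0 0 0 40"

```text
time_s: 18.73
position: [0.4515, 0.0608, 0.2489]
ee_rot: [0.604, 0.368, -0.604, 0.368]
wrist_force: [-0.2, -0.1, -0.0]
opening: 0.0342
```

Run:
```python
from ov import *
sit()
T=pose()
im=read_camera("wrist")[:,:,::-1].copy()
q=proj("wrist",(.4895,.133,.11),T);x,y=max(0,int(q[0]-45)),max(0,int(q[1]-45))
a=cv2.resize(im[y:y+90,x:x+90],(396,396),interpolation=cv2.INTER_CUBIC)
b=read_camera("side")[:,:,::-1].copy();cv2.imwrite("pics/l_side.png",b)
b=cv2.resize(b[150:216,250:316],(396,396),interpolation=cv2.INTER_CUBIC)
cv2.imwrite("pics/l.png",np.hstack([a,b]))
cv2.imwrite("pics/l_scene.png",read_camera("scene")[:,:,::-1])
```

```text
t 18.73 p [0.4515 0.0608 0.2489] psi -0.476 tilt 0.04 F [-0.2 -0.1 -0. ] M [-0.04 -0.02 -0.  ] op 0.0342 q6 0.42
```

View pics/l.png

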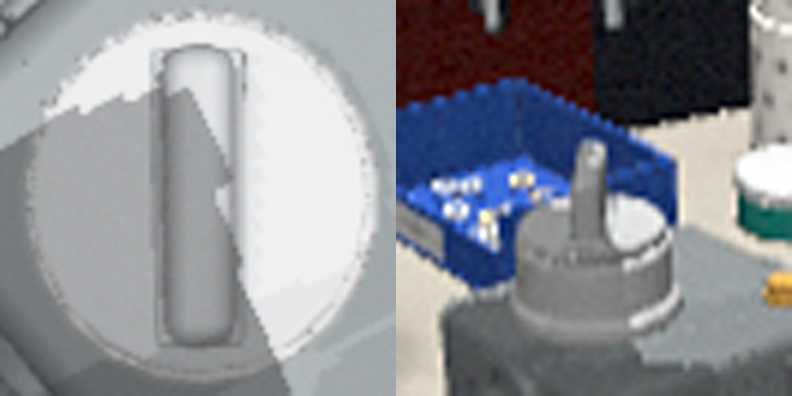

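View pics/l_scene.png

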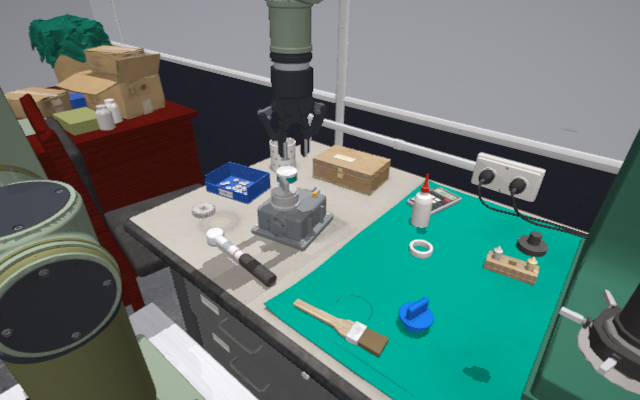

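The plug's flange is level and flush on the rim. The gear (203,211), ring (421,249), bottle (422,210) and tin (287,175) are where they were, so I'll hand in.

```bash
python3 -c "
from rig import *
print(close_job())"
```

```text
the job is handed in; nothing more can be done
None
```

I screwed the filler plug fully home, let go of it, and handed the job in at about 18.9 s; the interface gave no verdict.

- **Turning back:** I stood the plug in the neck and turned it back about 1.6 rad with 4–7 N of downward pressure. It rose about 4 mm, then the force fell away as the thread start passed. Lowered gently, it came to rest about 4.9 mm below that peak.
- **Screwing in:** It went down at about 2.86 mm per radian with no jamming. The flange met the rim after about 2.3 rad, and it bound roughly 0.3 rad later.
- **Last checks:** The wrist and side pictures show the flange level and flush on the rim. The wing did not spring back on release, the wrist force read about zero after retreat, and the other items look unmoved.

Two readings did not go to plan:
- **Tightening torque:** I took the last tightening step before reading the torque, and it peaked at about 1.9 N m, above the 1.5 N m hand-tight limit. Easing back took it to about −0.4 N m, slightly in the loosening direction. I brought it back to about 1.1 N m, eased off slightly and let go. I could not measure the clamping force directly.
- **Rim height:** The wrist camera put the rim about 3 mm lower than the stated 106 mm, so I judged height by contact instead.

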